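# Bring the red paint to the front of the carousel and hold it there

## Task

Take the paint carousel by the wooden handle bar on top and turn it until the red paint bottle stands squarely in line with the fixed green arrow at the front. All four bottles stay upright in their cups, untouched by the arm, and nothing else on the table is moved. Finish while still gripping the handle bar, holding the turntable still; do not let go at the end.

Things in the scene. Friction and masses are not known exactly. Their poses are not given: they have to be found in the camera images.
- front_place (a point): Where the red bottle's axis must come: on the foot's front line, 85 mm from the carousel's axis, 70 mm above the table; never moves. Its own -x axis points outward along the green arrow; the carousel's vertical axis lies 85 mm from this point along its own +x
- stand: Fixed foot of the carousel: dark metal disc 230 mm across, under the turntable, with a flat green arrow (34 mm wide, 6 mm high) lying on the table, sticking out about 65 mm beyond the turntable's rim. Origin: on the carousel's axis, at table height; -x runs along the arrow. It stands turned up to 40 degrees either way, so the arrow points only roughly to the robot
- carousel (a joint): Turn of the turntable on its foot, rad, 0 at the start, growing counter-clockwise from above; may be turned either way (stops two turns off). Light friction, 0.08 N m: stays where left. Turntable: pale wooden disc 280 mm across, top 26 mm above the table, four dark wooden cups (60 mm inside, 67 mm outside, 44 mm high) 90 degrees apart, 85 mm from the axis, one bottle in each
- handle_mid (a point): Middle of the wooden handle bar on top of the carousel's 18 mm steel column, on the carousel's axis. Bar 76 mm long (its own x axis), 22 mm wide (own y axis, the width to grip), 46 mm high, from 196 to 242 mm above the table; this point is 219 mm up. The bar is rigid with the turntable
- red_paint_mid (a point): Red squeeze bottle, 56 mm wide, 140 mm tall with its white nozzle; stands loose in one of the four cups of the turntable. Point: centre of the bottle, half-way up
- yellow_paint_mid (a point): Yellow squeeze bottle, 52 mm wide, 125 mm tall with its white nozzle; stands loose in one of the four cups of the turntable. Point: centre of the bottle, half-way up
- blue_paint_mid (a point): Blue squeeze bottle, 48 mm wide, 115 mm tall with its white nozzle; stands loose in one of the four cups of the turntable. Point: centre of the bottle, half-way up
- black_ink_mid (a point): Black ink bottle with a white cap, 43 mm wide, 92 mm tall; stands loose in one of the four cups. Point: its centre, half-way up
- stamp: Bystander: wooden hand stamp with a knob, 30 x 42 x 60 mm, to the right. Origin: centre of its underside
- cards: Bystander: stack of white cards in a paper band, 90 x 126 x 14 mm, to the right. Origin: centre of its underside
- lino: Bystander: brown lino printing block, 75 x 100 x 9 mm, front left. Origin: centre of its underside
- roller: Bystander: ink roller with a wooden handle, 78 x 147 x 31 mm, left. Origin: centre of its underside
There are look-alikes about, which are no part of the job. What is shaped like the part that bears blue_paint_mid but orange is not meant. There is more than one size of the part that bears yellow_paint_mid; the job needs the larger.

How it is judged (in metres and radians):
At the end, for the whole second after the job is handed in: Red bottle's axis within 16 mm (about 11 degrees) of the front place; turntable slower than 0.05 rad/s; fingers on the handle bar with more than 3 N, grasp point within 40 mm of its middle; all four bottles in their cups, tilted less than 0.15 rad (horizontal distance between red_paint_mid and front_place below 0.016 m and velocity of joint carousel between -0.05 and 0.05 rad/s and contact force between the fingers and handle above 3 N and distance between the grasp point and handle_mid below 0.04 m and angle between each of red_paint_mid, yellow_paint_mid, blue_paint_mid, black_ink_mid's own z axis and vertical below 0.15 rad and height (world z) of red_paint_mid between 0.088 and 0.104 m and horizontal distance between each of red_paint_mid, yellow_paint_mid, blue_paint_mid, black_ink_mid and handle_mid below 0.105 m and height (world z) of yellow_paint_mid between 0.0805 and 0.0965 m and height (world z) of blue_paint_mid between 0.0755 and 0.0915 m and height (world z) of black_ink_mid between 0.064 and 0.08 m); the arm keeps its last pose, push and grip.
It fails at once if the arm or fingers push a bottle (more than 1 N) (contact force between any of the arm, the fingers and red_paint above 1 N or contact force between any of the arm, the fingers and yellow_paint above 1 N or contact force between any of the arm, the fingers and blue_paint above 1 N or contact force between any of the arm, the fingers and black_ink above 1 N).
It fails at once if a bystander is moved by more than 20 mm (distance of any of stamp, cards, lino, roller from where it was at the start of the episode above 0.02 m).
It also fails if it takes over 58 s, if anything falls off the work surface, if the arm or the gripper's body presses on something with over 40 N, if the wrist force passes 120 N, or if a joint passes its speed limit or range.

## Robot

A 6-joint arm with a two-finger parallel gripper is mounted at the origin on a cart in front of the work surface, level with it; the furniture and walls round the work are solid. World frame = base frame: x ahead of the robot, y to its left, z up, the work surface at z = 0. Lengths are in mm, angles in rad, forces in N, time in s.
With the tool pointing down it reaches from about 300 to 875 mm from the base axis. Payload 4.2 kg.
Tool frame: the origin (TCP) lies at the centre of the arm's flange, where the gripper is bolted on; the fingertips stand 173 mm ahead of it and the grasp point (between the pads) lies ahead of it (env.pinch_z is the z of the grasp point in the tool frame, in mm); z points along the fingers, y is the line along which they close (so a half turn about z gives the same grasp; the last joint's range is limited). The gripper opens to 85 mm and grips with 20 to 120 N. Pads are 22 mm wide; open, the fingers measure 114 mm over their backs; the gripper's body (76 mm by 85 mm) begins 54 mm behind the grasp point. The pads swing forward as they close: fully open they stand 13 mm farther back than shut.
Start: joints at [1.174, 0.32, 1.565, -0, 1.257, -0.02], TCP at [211.566, 534.661, 404.738] pointing down, gripper open.
Joint ranges: [-3.11, 3.11], [-0.84, 2.01], [0.21, 2.61], [-1.34, 4.49], [0.05, 2.63], [-2.56, 2.56]. Speed limits (rad/s): [2.57, 2.57, 3.14, 3.14, 3.14, 3.14].

## Interface

Orientations are given as a rotation vector (axis times angle).
In Python, from cell import get_state, viewer, order, env gives the robot as it stands.
- The arm moves only by the tool servo_tool, never from a script. Its argument "deltas" is a list of rows, each a list of 7 numbers: the shift along the tool's x, y, z in m, then the turn, a rotation vector about the tool's x, y, z in degrees, then the opening, from 0 (shut) to 1 (fully open). A call has 1 to 10 rows; each row shifts and turns the commanded pose from where the row before left it, along the tool's axes as they then stand; what a row does not reach is not made up. A row lasts 1/8 s, in which the tool goes at most 62.5 mm and 10.7 degrees, less where a joint would pass 70% of its speed; a pose out of reach is approached as far as the arm can. A call with a gripper value outside its range is refused whole. The fingers move at their own pace and stop on an object; "newtons" is the grip in N (left out, the last holds). Time passes only in rows, so rows that do not move let the fingers close. It gives the time, the measured TCP pose, the force, the opening and the grip force at its end, in the units of the state.
- get_state(): the state, without advancing time (a new reading comes with each control period).
- viewer.camera(name): name is "scene" or "top" or "wrist"; returns a dict with "frame" (480x640x3 uint8, red, green, blue), "camera_matrix" (3x3 intrinsics, pixels), "T" (4x4, takes a point from camera to world coordinates); the wrist camera has in their place "T_tool_cam" (4x4, takes a point from camera to tool coordinates, whose origin is the TCP and whose axes are the flange's). Camera axes: x right, y up, looking along -z (the intrinsics and any distortion apply to the point x, -y, -z); pixel columns grow to the right and rows downward; lengths in mm; the calibration is good to about 2 mm. The wrist camera is an equidistant fisheye: a pixel r from the principal point sees the ray r / f radians off the axis. A picture is of the moment at which its call begins: read the wrist's pose just before it. There is no depth.
- order.finish_job(): hands the job in; it is judged then, once.
The state is a dict: "clock": time; "joints": joint angles; "joint_vel": joint speeds; "joint_efforts": joint torques, N m; "ee_pos": TCP position; "tcp_rot": TCP orientation; "wrist_force": force on the tool from outside, world axes, zero at the start; "moment": the same for the moment, N m; "gripper_width": finger opening in mm; "gripper_force": force on a finger pad.
Only numpy, scipy, OpenCV 4.12 (cv2) and the standard library are available. Lean on these libraries where they do the work, as an engineer would, in place of code of your own. Each camera call takes 0.05 s, during which the arm holds its last target. There are 200 camera calls.

## Working session

There is one attempt and no reset: what is moved stays moved. The work goes in short steps, Python scripts to look and compute and a tool call to move; the robot and the scene stay as the last step left them, time stands still between calls to the robot, and variables do not carry over. Pictures are saved under pics/ and viewed, at most 10 in all, crops included, and the job is handed in when it is done.

Besides the shell and the picture viewer there is one more tool, called after "Call:" as name(argument=value, ...), one argument or row to a line, values as JSON. servo_tool: Moves the arm, as the interface text tells. Its arguments: {"type":"object","properties":{"deltas":{"type":"array","items":{"type":"array","items":{"type":"number"}}},"newtons":{"type":"number"}},"required":["deltas"]}

```bash
mkdir -p pics
python3 - <<'E'
from cell import get_state, viewer, order, env
import cv2,numpy as np
s=get_state();print(s,env.pinch_z)
for n in("top","scene"):
    c=viewer.camera(n);cv2.imwrite(f"pics/{n}0.png",c["frame"][:,:,::-1]);print(n,c["camera_matrix"],c["T"])
    np.savez(f"{n}0.npz",f=c["frame"],K=c["camera_matrix"],T=c["T"])
E
```

```text
{'clock': 0.0, 'joints': array([ 1.17401077e+00,  3.20277694e-01,  1.56566940e+00,  3.29767537e-06,
        1.25739936e+00, -2.00046141e-02]), 'joint_vel': array([-2.28501332e-03,  1.13451274e-04,  6.58478811e-04, -4.53318255e-05,
       -4.49332109e-05, -6.61864512e-04]), 'joint_efforts': array([ 5.32865470e-04, -4.15535975e+01, -2.34161872e+01,  2.77753243e-04,
        8.19231849e-03, -1.76337238e-05]), 'ee_pos': array([211.49449289, 534.50771041, 403.89389098]), 'tcp_rot': array([-5.88284288e-01, -3.08564738e+00,  2.69392723e-03]), 'wrist_force': array([-0.35100488,  0.55192365, -0.38416892]), 'moment': array([-0.00535196, -0.00187447, -0.02376311]), 'gripper_force': 0.0, 'gripper_width': 85.48855507823598} 154.70000000000002
top [[514.03559235   0.         307.51956995]
 [  0.         514.03559235 240.95983751]
 [  0.           0.           1.        ]] [[-4.43574447e-03  9.97324614e-01 -7.29653289e-02  3.98976879e+02]
 [-9.99969214e-01 -4.89612171e-03 -6.13188200e-03 -1.48362121e+01]
 [-6.47272398e-03  7.29358831e-02  9.97315627e-01  1.55244832e+03]
 [ 0.00000000e+00  0.00000000e+00  0.00000000e+00  1.00000000e+00]]
scene [[510.06303465   0.         310.32139383]
 [  0.         510.06303465 238.16665411]
 [  0.           0.           1.        ]] [[ 8.86159114e-01  2.50891176e-01 -3.89583935e-01  9.61504801e+00]
 [-4.62875743e-01  4.40021464e-01 -7.69497991e-01 -9.91691322e+02]
 [-2.16349627e-02  8.62226611e-01  5.06060470e-01  8.00432537e+02]
 [ 0.00000000e+00  0.00000000e+00  0.00000000e+00  1.00000000e+00]]
```

View pics/top0.png

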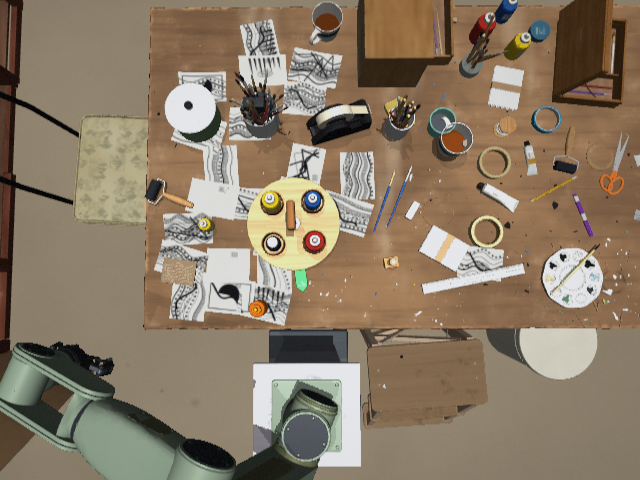

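View pics/scene0.png

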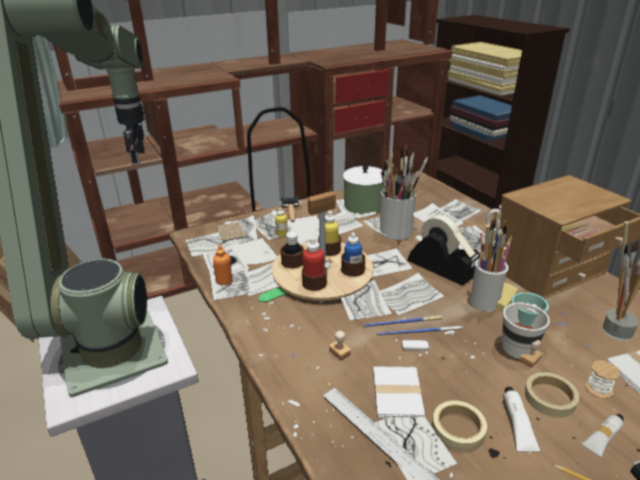

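The top view shows the carousel disc at about (293,224), its handle bar at (291,216), the red bottle at (314,241) and the green arrow at (302,281). Candidates:
- Red: the bottle in the cup at (314,241) is the one I want. The red bottle in the background jar at (482,27) isn't on the carousel.
- Yellow: the large one on the carousel at (271,203); the small one at (206,224) is the look-alike.
- Blue: (312,201); the orange one at (258,309) is the look-alike.
- Bar: (291,216), the only one.

```bash
cat > h.py <<'E'
import cv2,numpy as np
def ray(K,T,uv,z):
    uv=np.atleast_2d(uv).astype(float)
    d=np.c_[(uv[:,0]-K[0,2])/K[0,0],-(uv[:,1]-K[1,2])/K[1,1],-np.ones(len(uv))]@T[:3,:3].T
    o=T[:3,3]; return o+d*((z-o[2])/d[:,2])[:,None]
def px(K,T,p):
    q=(np.atleast_2d(p)-T[:3,3])@T[:3,:3]
    return np.c_[K[0,0]*q[:,0]/-q[:,2]+K[0,2],K[1,1]*-q[:,1]/-q[:,2]+K[1,2]]
def big(m,box):
    M=np.zeros_like(m);x0,y0,x1,y1=box;M[y0:y1,x0:x1]=m[y0:y1,x0:x1]
    n,l,s,c=cv2.connectedComponentsWithStats(M)
    k=1+np.argmax(s[1:,4]);return (l==k).astype(np.uint8)
E
python3 - <<'E'
from h import *
d=np.load("top0.npz");f,K,T=d["f"],d["K"],d["T"]
hsv=cv2.cvtColor(f,cv2.COLOR_RGB2HSV)
for n,uv in dict(disc=(255,224),bar=(291,216),arrow=(302,281),red=(308,250)).items(): print(n,hsv[uv[1],uv[0]])
disc=big(cv2.inRange(hsv,(18,50,150),(32,160,255)),(240,170,345,275))
c=cv2.convexHull(max(cv2.findContours(disc,0,1)[0],key=cv2.contourArea))[:,0]
P=ray(K,T,c,26)[:,:2];A=np.c_[2*P,np.ones(len(P))];s=np.linalg.lstsq(A,(P**2).sum(1),rcond=None)[0]
C=s[:2];print("disc c",C,"r",np.sqrt(s[2]+C@C))
g=big(cv2.inRange(hsv,(50,100,100),(80,255,255)),(280,260,325,300))
y,x=np.nonzero(g);G=ray(K,T,np.c_[x,y],6)[:,:2];print("arrow mean",G.mean(0),"tip",G[:,0].min(),np.ptp(G,0),"dist",np.linalg.norm(G-C,axis=1).max())
a=G.mean(0)-C;print("arrow dir deg",np.degrees(np.arctan2(a[1],a[0])))
b=big(cv2.inRange(hsv,(5,110,60),(16,255,215)),(280,195,303,240));y,x=np.nonzero(b)
B=ray(K,T,np.c_[x,y],242)[:,:2].astype(np.float32);print("bar",cv2.minAreaRect(B),len(B))
r=big(cv2.inRange(hsv,(0,150,80),(6,255,255))|cv2.inRange(hsv,(172,150,80),(180,255,255)),(295,225,335,265));y,x=np.nonzero(r)
print("red px",x.mean(),y.mean(),len(x));rr=ray(K,T,cv2.minEnclosingCircle(np.c_[x,y].astype(np.float32))[0],120)[0];print("red",rr,np.linalg.norm(rr[:2]-C),np.degrees(np.arctan2(*(rr[:2]-C)[::-1])))
cv2.imwrite("pics/crop.png",cv2.resize(f[165:300,235:350,::-1],None,fx=4.4,fy=4.4,interpolation=2))
E
```

```text
disc [ 22  91 229]
bar [ 14 151 199]
arrow [ 76  87 231]
red [ 10 147  92]
disc c [564.2534324   37.59205696] r 138.77153969849223
arrow mean [397.49617603  15.64775108] tip 361.90839037304363 [62.85300382 35.94983021] dist 203.9730988883766
arrow dir deg -172.50327719867974
bar ((558.092041015625, 39.174781799316406), (23.095399856567383, 80.0633316040039), 89.85578155517578) 253
red px 314.045 240.925 200
red [504.54591725 -25.22943272 120.        ] 86.66906560093993 -133.54418795843952
```

View pics/crop.png

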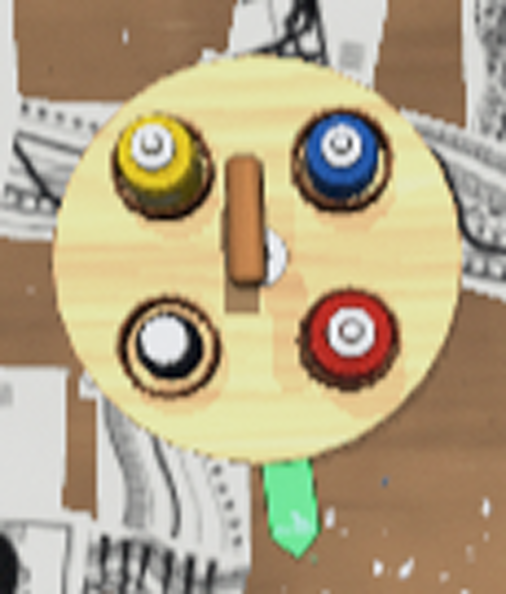

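The crop confirms the choice: one red bottle in a cup, a bar along world x, and the arrow below. The axis is near (563,38), the bar yaw is about 0°, and red needs about −38° (clockwise). I'll raise, then travel.

Call:
servo_tool(
  deltas=[
    [0,0,-0.04,0,0,0,1],
    [0,0,-0.04,0,0,0,1],
    [-0.04,-0.026,0,0,0,0,1],
    [-0.04,-0.026,0,0,0,0,1],
    [-0.04,-0.026,0,0,0,0,1],
    [-0.04,-0.026,0,0,0,0,1],
    [-0.04,-0.026,0,0,0,0,1],
    [-0.04,-0.026,0,0,0,0,1],
    [-0.04,-0.026,0,0,0,0,1],
    [-0.04,-0.026,0,0,0,0,1],
  ],
)

```text
clock: 1.35
ee_pos: [433.2, 222.1, 484.4]
tcp_rot: [-0.588, -3.086, 0.0]
wrist_force: [0.9, -0.1, 0.8]
gripper_width: 85.6
gripper_force: 0.0
```

Call:
servo_tool(
  deltas=[
    [-0.04,-0.026,0,0,0,0,1],
    [-0.04,-0.026,0,0,0,0,1],
    [-0.04,-0.026,0,0,0,0,1],
    [-0.04,-0.026,0,0,0,0,1],
    [-0.028,-0.02,0,0,0,0,1],
    [0,0,0,0,0,-7.2,1],
    [0,0,0,0,0,-7.2,1],
    [0,0,0,0,0,-7.2,1],
    [0,0,0,0,0,0,1],
    [0,0,0,0,0,0,1],
  ],
)

```text
clock: 2.6
ee_pos: [561.8, 39.1, 484.5]
tcp_rot: [-0.002, -3.141, -0.0]
wrist_force: [0.1, 0.6, -0.4]
gripper_width: 85.4
gripper_force: 0.0
```

Run:
```python
from cell import get_state, viewer
from h import *
from scipy.spatial.transform import Rotation as R
s=get_state();c=viewer.camera("wrist")
print(s["clock"],s["ee_pos"],s["joints"],R.from_rotvec(s["tcp_rot"]).as_matrix().round(3))
f=c["frame"];cv2.imwrite("pics/w1.png",f[:,:,::-1])
print(c["camera_matrix"],c["T_tool_cam"])
```

```text
2.6 [561.75438917  39.05956357 484.46295507] [ 4.89746442e-02  2.62419130e-01  1.44675073e+00  8.36489329e-05
  1.43289636e+00 -1.52034537e+00] [[-1.     0.001 -0.   ]
 [ 0.001  1.     0.   ]
 [ 0.     0.    -1.   ]]
[[371.64829954   0.         318.13048267]
 [  0.         371.64829954 237.9400039 ]
 [  0.           0.           1.        ]] [[ 6.14911911e-04  9.66434549e-01  2.56912210e-01  6.42230169e+01]
 [ 9.99999518e-01 -7.90830608e-04  5.81421986e-04 -4.33637736e-01]
 [ 7.65080335e-04  2.56911729e-01 -9.66434570e-01  2.90062005e+01]
 [ 0.00000000e+00  0.00000000e+00  0.00000000e+00  1.00000000e+00]]
```

View pics/w1.png

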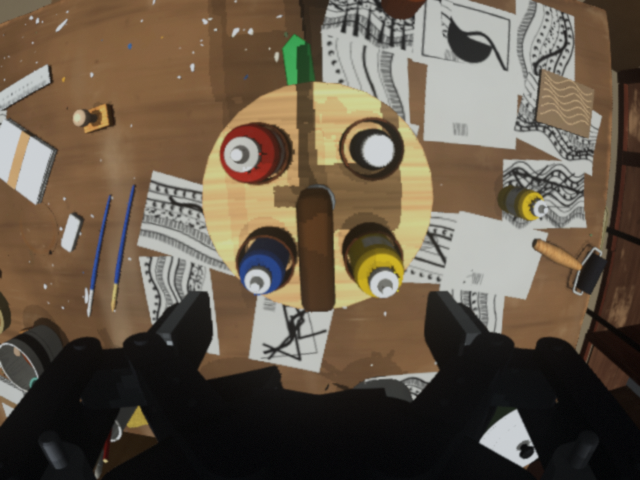

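The wrist view shows the bar at (317,245), centred between the fingers at (212,325) and (427,325) and aligned with the tool. Red is at (248,155) and the arrow at (297,60). The fingertips at 201 mm height clear the bottle tops at 166 mm. I'll descend and grip.

Call:
servo_tool(
  deltas=[
    [0,0,0.02,0,0,0,1],
    [0,0,0.025,0,0,0,1],
    [0,0,0.025,0,0,0,1],
    [0,0,0.02,0,0,0,1],
    [0,0,0.018,0,0,0,1],
    [0,0,0,0,0,0,1],
    [0,0,0,0,0,0,0.6],
    [0,0,0,0,0,0,0.4],
    [0,0,0,0,0,0,0.2],
    [0,0,0,0,0,0,0],
  ],
  newtons=40,
)

```text
clock: 3.9
ee_pos: [561.6, 38.1, 377.5]
tcp_rot: [-0.001, 3.141, -0.005]
wrist_force: [-0.6, -5.4, 2.9]
gripper_width: 21.3
gripper_force: 38.7
```

Call:
servo_tool(
  deltas=[
    [0,0,0,0,0,0,0],
    [0,0,0,0,0,0,0],
    [0,0,0,0,0,0,0],
    [0,0,0,0,0,0,0],
    [0,0,0,0,0,0,0],
    [0,0,0,0,0,0,0],
  ],
)

```text
clock: 4.65
ee_pos: [561.6, 38.1, 377.5]
tcp_rot: [-0.0, 3.141, -0.004]
wrist_force: [-1.7, -5.1, 2.8]
gripper_width: 21.6
gripper_force: 39.2
```

Call:
servo_tool(
  deltas=[
    [0,-0.001,0,0,0,0,0],
    [0,0,0,0,0,1,0],
    [0,0,0,0,0,2,0],
    [0,0,0,0,0,3,0],
    [0,0,0,0,0,3,0],
    [0,0,0,0,0,3,0],
    [0,0,0,0,0,3,0],
    [0,0,0,0,0,3,0],
    [0,0,0,0,0,2,0],
    [0,0,0,0,0,0,0],
  ],
)

```text
clock: 5.9
ee_pos: [561.8, 38.8, 377.5]
tcp_rot: [0.545, 3.093, 0.003]
wrist_force: [-0.8, 2.9, 5.5]
gripper_width: 21.6
gripper_force: 39.9
```

Call:
servo_tool(
  deltas=[
    [0,0,0,0,0,2,0],
    [0,0,0,0,0,3,0],
    [0,0,0,0,0,3,0],
    [0,0,0,0,0,3,0],
    [0,0,0,0,0,3,0],
    [0,0,0,0,0,3,0],
    [0,0,0,0,0,1,0],
    [0,0,0,0,0,0,0],
    [0,0,0,0,0,0,0],
    [0,0,0,0,0,0,0],
  ],
)

```text
clock: 7.15
ee_pos: [562.3, 39.6, 377.5]
tcp_rot: [1.022, 2.969, 0.007]
wrist_force: [1.7, 5.3, 3.8]
gripper_width: 21.6
gripper_force: 39.9
```

Run:
```python
from cell import get_state, viewer
from h import *
s=get_state();print(s["clock"],s["ee_pos"],s["tcp_rot"],s["wrist_force"],s["gripper_force"],s["gripper_width"])
c=viewer.camera("wrist");f=c["frame"]
cv2.imwrite("pics/w2.png",f[:,:,::-1])
c=viewer.camera("top");cv2.imwrite("pics/t2.png",cv2.resize(c["frame"][165:300,235:350,::-1],None,fx=4.4,fy=4.4,interpolation=2))
np.savez("top2.npz",f=c["frame"],K=c["camera_matrix"],T=c["T"])
c=viewer.camera("scene");np.savez("scene2.npz",f=c["frame"],K=c["camera_matrix"],T=c["T"])
cv2.imwrite("pics/both.png",np.hstack([cv2.resize(f[:,:,::-1],(400,300)),cv2.resize(c["frame"][180:320,200:400,::-1],(400,300))]))
```

```text
7.15 [562.27810456  39.58198689 377.49217576] [1.02206121 2.96948178 0.00726575] [1.70546566 5.34532838 3.82206545] 39.912713170051575 21.59136765469716
```

View pics/both.png

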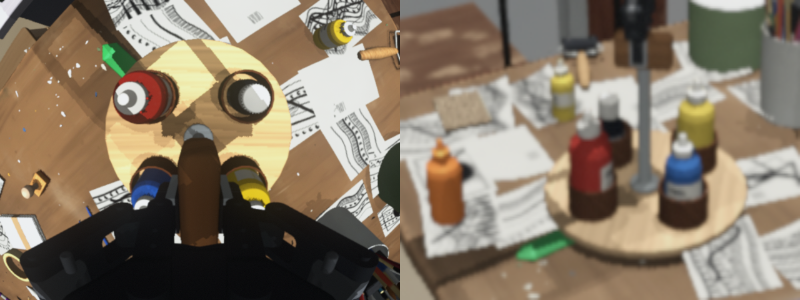

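View pics/t2.png

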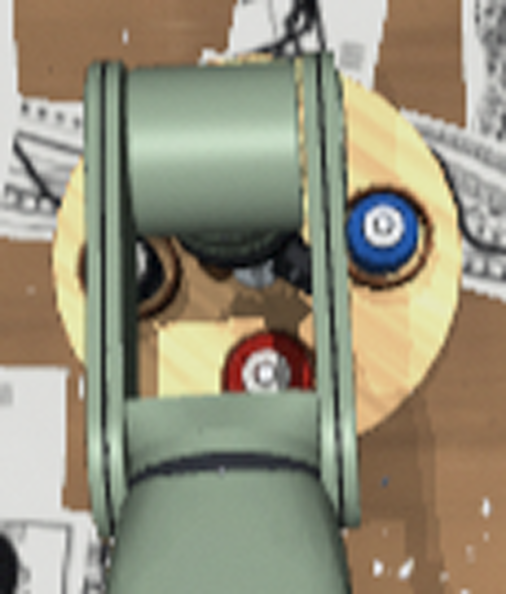

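Wrist and scene views show all four bottles upright, with red pointing at the arrow. Red's nozzle is at top-crop (265,374). I'll check that numerically.

Run:
```python
from h import *
d=np.load("top0.npz");K,T=d["K"],d["T"]
C=np.array([563.5,38.])
ang=lambda p:(np.degrees(np.arctan2(p[1]-C[1],p[0]-C[0])).round(1),np.hypot(*(p[:2]-C)).round(1))
cr=lambda x,y:(x/4.4+235-.4,y/4.4+165-.4)
for n,p,z in [("red0",(351,331),166),("red2",(265,374),166),("blue0",(342,145),141),("blue2",(383,226),141)]:
    P=ray(K,T,cr(*p),z)[0];print(n,P,ang(P))
g=big(cv2.inRange(cv2.cvtColor(d["f"],cv2.COLOR_RGB2HSV),(50,70,100),(85,255,255)),(280,255,325,300))
y,x=np.nonzero(g);G=ray(K,T,np.c_[x,y],6)[:,:2]
print("arrow",ang(G.mean(0)),"tip",ang(G[G[:,0]<G[:,0].min()+6].mean(0)),cv2.minAreaRect(G.astype(np.float32)))
# scene cross-check: nozzle and arrow through scene view
d=np.load("scene2.npz");K,T=d["K"],d["T"]
uv=(200+588*200/800-200*0,0)
uv=(200+(588-400)/2,180+122/300*140);print("red scene",ray(K,T,uv,164)[0],ang(ray(K,T,uv,164)[0]))
```

```text
red0 [503.39216662 -24.86094076 166.        ] (np.float64(-133.7), np.float64(87.0))
red2 [477.17617777  28.08127726 166.        ] (np.float64(-173.4), np.float64(86.9))
blue0 [622.73446098 -20.0110321  141.        ] (np.float64(-44.4), np.float64(82.9))
blue2 [571.28603962 -45.48888706 141.        ] (np.float64(-84.7), np.float64(83.9))
arrow (np.float64(-172.3), np.float64(168.2)) tip (np.float64(-172.5), np.float64(199.0)) ((394.1815490722656, 14.891640663146973), (64.75875091552734, 33.49720764160156), 7.997888565063477)
red scene [467.1769848    1.46135999 164.        ] (np.float64(-159.2), np.float64(103.0))
```

The top view agrees to about 1°, but the scene estimate, from a hand-read pixel, doesn't. I'll check that by projecting points.

Run:
```python
from h import *
d=np.load("scene2.npz");K,T,f=d["K"],d["T"],d["f"]
hsv=cv2.cvtColor(f,cv2.COLOR_RGB2HSV)
m=big(cv2.inRange(hsv,(0,150,80),(6,255,255))|cv2.inRange(hsv,(172,150,80),(180,255,255)),(260,220,340,300))
print("red bbox",cv2.boundingRect(m))
pts=np.array([[477,28,z] for z in(30,70,96,140,166)]);print(px(K,T,pts))
print("arrow tip px",px(K,T,[[365,12,6]]), "disc centre base column",px(K,T,[[563.5,38,30]]))
g=big(cv2.inRange(hsv,(50,100,60),(85,255,255)),(240,270,320,320));print("arrow bbox",cv2.boundingRect(g))
for z in(60,96,130): cv2.drawMarker(f,tuple(int(v) for v in px(K,T,[[477,28,z]])[0]),(0,255,0),0,5)
cv2.imwrite("pics/s3.png",cv2.resize(f[200:320,230:390,::-1],None,fx=4.5,fy=4.5))
```

```text
red bbox (285, 242, 20, 28)
[[294.85180894 275.14003733]
 [294.28718653 262.53645363]
 [293.91091825 254.1373382 ]
 [293.25681789 239.53641478]
 [292.85967197 230.6712657 ]]
arrow tip px [[258.85388451 298.06629237]] disc centre base column [[321.58765697 264.52191861]]
arrow bbox (258, 288, 28, 13)
```

View pics/s3.png

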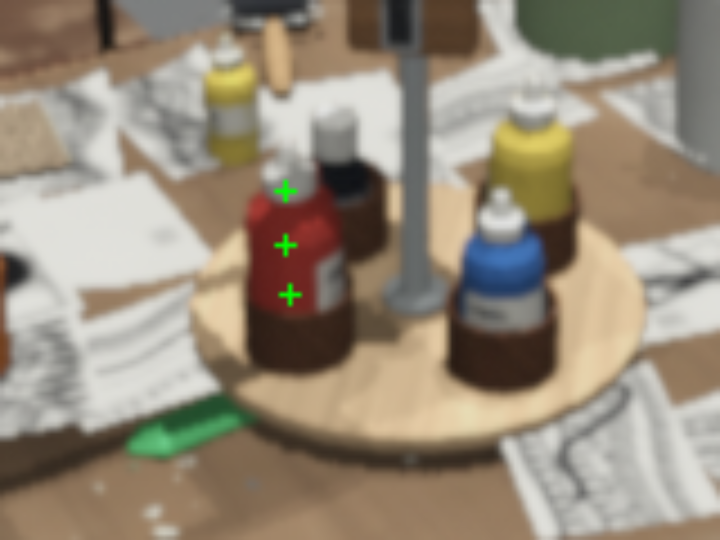

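The markers fall on the red bottle's axis, within about 1 px (roughly 2 mm), so the two views agree. The earlier mismatch came from my misreading the nozzle pixel. All bottles are upright and the grip is 40 N.

```bash
python3 -c "
from cell import order
print(order.finish_job())"
```

```text
the job is handed in; nothing more can be done
None
```

I turned the carousel about 38° clockwise, which put the red bottle about 1° off the green arrow's line; all four bottles were upright, the arm was still gripping the bar at 40 N, and I handed the job in (no verdict was shown).

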